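# Tighten the centrifuge rotor nut

## Task

The rotor of the bench centrifuge is only finger-started: its nut must be screwed down tight. First take the jar off the clear lid and stand it upright wholly on the black mat while the lid is still shut; then press the red hook tab down to let the lid spring open, and turn the knurled rotor nut clockwise until it stops hard. Leave the lid standing open, the jar on the mat, and everything else on the bench where it stands.

Things in the scene. Friction and masses are not known exactly. Their poses are not given: they have to be found in the camera images.
- centrifuge: bench centrifuge, blue and white, fixed to the table, housing 220 (x) x 210 (y) x 120 mm high; origin at the centre of its underside. Own -x side: the red latch tab; own +x side: the lid hinge. In its top, under the lid, is an eight-sided bowl about 164 mm across its flats, with the black rotor in it (124 mm dia, its top 74 mm above the table, does not turn)
- latch_gap (a point): middle of the gap in which the red hook tab lies, level with the tops of the two grey cheeks beside it, 124 mm above the table, 150 mm from the centrifuge's axis on its own -x side. The gap between the cheeks is 44 mm wide along the centrifuge's own y, open towards -x and above; the cheeks are 6 mm thick and 55 mm long
- lid (a joint): the clear lid, a shallow cover of 206 x 200 mm with a blue edge; its flat top is 144 mm above the table when shut. 0 = shut, 1.85 rad = fully open (leaning back past upright). A spring swings it up by itself in about 1.5 s once the hook lets go (a pull of about 1 N at its front edge), and holds it open; it must have free room to rise
- lid_hinge (a point): point on the lid's hinge line, 121 mm above the table, 100 mm from the centrifuge's axis on its own +x side; the line runs along the centrifuge's own y. The open lid reaches about 215 mm from this line, to 330 mm above the table
- press_pad (a point): where to press the red hook tab: middle of its upper face, 112 mm above the table. The tab is 30 mm wide and runs 15 mm further out and 20 mm in, to the hook's upright stem (134 mm high, tips outward up to 10 mm as the tab sinks). Pressed straight down it frees the lid after about 6 mm at about 4 N; end stop after 11 mm at about 6 N. It springs back
- rotor_nut (a joint): turn of the knurled nut, rad; grows clockwise seen from above (tightening). 0 = loosest, 4.0 = hard stop, tight. It starts somewhere between 0.2 and 1.6; friction about 0.08 N m; it stays where it is left and sinks 5 mm per turn
- nut_grip (a point): on the nut's vertical axis at the height to grip (22 mm above its underside, 12 mm below its top). The nut is a knurled aluminium cylinder, 38 mm dia, 34 mm high, red mark on top; grip it at any yaw. A thin stud stands up to 10 mm above its top. The rotor's top lies about 32 mm below this point; the bowl leaves 80 mm of room around the axis
- jar_center (a point): centre (half-way up) of the pale glass jar with a wide orange cap, 52 mm dia, 58 mm tall, 80 to 170 g, standing on the lid at the start
- mat: black rubber mat, 130 x 130 x 3 mm, fixed flat on the table; origin at the centre of its underside
- rack: yellow tube rack, fixed, 120 x 80 mm, 54 mm high; origin under its centre
- reagent_a: glass reagent bottle, 68 mm dia, 138 mm tall, blue cap; stands close to the mat; origin at the centre of its underside
- reagent_b: glass reagent bottle like the other; stands beside the centrifuge's latch
- wash_bottle: white wash bottle with a bent spout, 66 mm dia, 145 mm tall to its cap (thin spout to 188 mm); origin under its centre
- beaker: empty glass beaker, 76 mm dia, 100 mm tall; origin under its centre
- petri: closed glass petri dish, 82 mm dia, 17 mm high; origin under its centre
- marker: marker pen lying on the table, 130 mm long, 15 mm thick; origin under its centre
There are look-alikes about, which are no part of the job. Of the things that look like the part that bears jar_center, the middle-sized one is meant.

How it is judged (in metres and radians):
On the way, in this order (a step that is already met when the one before it is completed fails the run):
1. the jar stands released on the mat, the lid still shut (x of jar_center in the frame of mat between -0.046 and 0.046 m and y of jar_center in the frame of mat between -0.046 and 0.046 m and z of jar_center in the frame of mat below 0.037 m and angle between jar_center's own z axis and vertical below 0.15 rad and linear speed of jar below 0.02 m/s and contact force between the fingers and jar below 0.1 N and value of joint lid below 0.1 rad), for 0.2 s.
2. the lid has swung open (value of joint lid above 1.6 rad), for 0.1 s.
At the end, for the whole second after the job is handed in: the rotor nut is at its hard stop (within 0.1 rad of 4.0), the lid stands open (over 1.6 rad), and the jar stands upright, released and at rest on the mat, its centre within 46 mm of the mat's centre along both of the mat's sides (value of joint rotor_nut above 3.9 rad and value of joint lid above 1.6 rad and x of jar_center in the frame of mat between -0.046 and 0.046 m and y of jar_center in the frame of mat between -0.046 and 0.046 m and z of jar_center in the frame of mat below 0.037 m and angle between jar_center's own z axis and vertical below 0.15 rad and linear speed of jar below 0.02 m/s and contact force between the fingers and jar below 0.1 N); the robot touches nothing.
It fails at once if the jar is tipped over (angle between jar_center's own z axis and vertical above 0.6 rad).
It fails at once if the lid opens while the jar is still on it (value of joint lid above 0.12 rad and contact force between centrifuge and jar above 0.05 N).
It fails at once if a bystander (bottle, beaker, dish or pen) is shoved out of place by more than 35 mm (distance of any of reagent_a, reagent_b, wash_bottle, beaker, petri, marker from where it was at the start of the episode above 0.035 m).
It fails at once if a bottle or the beaker is knocked over (angle between any of reagent_a, reagent_b, wash_bottle, beaker's own z axis and vertical above 0.6 rad).
It also fails if it takes over 72 s, if anything falls off the work surface, if the arm or the gripper's body presses on something with over 40 N, if the wrist force passes 120 N, or if a joint passes its speed limit or range.

## Robot

A 7-joint arm with a two-finger parallel gripper is mounted at the origin on the work surface. World frame = base frame: x ahead of the robot, y to its left, z up, the work surface at z = 0. Lengths are in mm, angles in rad, forces in N, time in s.
With the tool pointing down it reaches from about 350 to 900 mm from the base axis. Payload 7.2 kg.
Tool frame: the origin (TCP) lies midway between the tips of the shut fingers; the grasp point (between the pads) lies 19 mm behind it; z points along the fingers, y is the line along which they close (so a half turn about z gives the same grasp; the last joint's range is limited). The gripper opens to 85 mm and grips with 20 to 120 N. Pads are 22 mm wide; open, the fingers measure 114 mm over their backs; the gripper's body (76 mm by 85 mm) begins 54 mm behind the grasp point. The pads swing forward as they close: fully open they stand 13 mm farther back than shut.
Start: joints at [-1.185, 0.411, -0.013, 1.596, 0.006, 1.134, -0.082], TCP at [274, 561.742, 200.897] pointing down, gripper open.
Joint ranges: [-2.95, 2.95], [-0.29, 1.99], [-1.47, 1.44], [0.14, 2.54], [-1.03, 4.17], [0.13, 1.85], [-2.86, 2.86]. Speed limits (rad/s): [2.39, 2.39, 3.01, 3.01, 3.14, 3.14, 3.14].

## Interface

Orientations are given as a unit quaternion [w, x, y, z].
In Python, from rig import sensors, vision, r gives the robot as it stands.
- The arm moves only by the tool send_rows, never from a script. Its argument "moves" is a list of rows, each a list of 7 numbers: the gripper command: -1 is fully open, 1 is shut, values between are in proportion, then the shift along the tool's x, y, z in cm, then the turn, a rotation vector about the tool's x, y, z in rad. A call has 1 to 12 rows; each row is the pose to reach, as a shift and turn from the pose commanded when the call began, along the tool's axes at that moment; what a row does not reach only later rows make up. A row lasts 1/10 s, in which the tool goes at most 50 mm and 8.59 degrees, less where a joint would pass 70% of its speed; a pose out of reach is approached as far as the arm can. A call with a gripper value outside its range is refused whole. The fingers move at their own pace and stop on an object; "grip_force" is the grip in N (left out, the last holds). Time passes only in rows, so rows that repeat a pose let the fingers close. It gives the time, the measured TCP pose, the force, the opening and the grip force at its end, in the units of the state.
- sensors.state(): the state, without advancing time (a new reading comes with each control period).
- vision.read_camera(name): name is "scene" or "top" or "wrist"; returns the picture (384x512x3 uint8, blue, green, red); there is no depth.
- vision.get_calibration(name): a dict with "fov_y" (degrees; the focal length in pixels is half the picture's height over the tangent of half this angle, whatever the lens; pixels are square), "cx", "cy" (the principal point, pixels), "xyz" and "attitude" of the camera in the world. Camera axes: x right, y down, z forward; pixel columns grow to the right and rows downward; lengths in mm; the calibration is good to about 2 mm. A picture is of the moment at which its call begins: read the wrist's pose just before it. get_calibration takes no time and is no camera call; for the wrist camera it gives the pose at the moment of the call.
- r.close_job(): hands the job in; it is judged then, once.
The state is a dict: "t": time; "joints": joint angles; "dq": joint speeds; "tau": joint torques, N m; "ee_pos": TCP position; "orientation": TCP orientation; "wrist_force": force on the tool from outside, world axes, zero at the start; "torque": the same for the moment, N m; "width": finger opening in mm; "grip_force": force on a finger pad.
Only numpy, scipy, OpenCV 4.12 (cv2) and the standard library are available. Lean on these libraries where they do the work, as an engineer would, in place of code of your own. Each camera call takes 0.05 s, during which the arm holds its last target. There are 200 camera calls.

## Working session

There is one attempt and no reset: what is moved stays moved. The work goes in short steps, Python scripts to look and compute and a tool call to move; the robot and the scene stay as the last step left them, time stands still between calls to the robot, and variables do not carry over. Pictures are saved under pics/ and viewed, at most 10 in all, crops included, and the job is handed in when it is done.

Besides the shell and the picture viewer there is one more tool, called after "Call:" as name(argument=value, ...), one argument or row to a line, values as JSON. send_rows: Moves the arm, as the interface text tells. Its arguments: {"type":"object","properties":{"moves":{"type":"array"},"grip_force":{"type":"number"}},"required":["moves"]}

```bash
ls; mkdir -p pics; python3 - <<'E'
from rig import sensors, vision, r
import cv2
for n in ("scene","top"):
    im=vision.read_camera(n); cv2.imwrite(f"pics/{n}0.png",im); print(n,vision.get_calibration(n))
s=sensors.state(); print(s)
E
```

```text
pics
scene {'fov_y': 49.79323630507431, 'cx': 254.7181272615794, 'cy': 193.2522874232791, 'xyz': array([1153.38924177, -289.33990164, 1150.02512214]), 'attitude': array([-0.2407486 ,  0.8178541 ,  0.5001184 , -0.15177737])}
top {'fov_y': 55.632636432223435, 'cx': 259.88732005201086, 'cy': 189.58801596256356, 'xyz': array([449.25026934,  -6.35043715, 911.08126971]), 'attitude': array([-0.04376016,  0.70937279, -0.70201623,  0.04526036])}
{'t': 0.1, 'joints': array([-1.18520524,  0.41181849, -0.01270802,  1.5969398 ,  0.00557708,
        1.13432898, -0.08222875]), 'dq': array([ 0.00182742, -0.00232222,  0.00177596, -0.00145498,  0.00015513,
        0.00047493,  0.00132343]), 'tau': array([ 2.22785988e-03, -6.01821184e+01,  6.84073213e-01, -3.00089014e+01,
        1.40375976e-02,  6.43510226e-03, -2.98851137e-05]), 'ee_pos': array([273.80218018, 561.28856285, 200.14651917]), 'orientation': array([-1.22895226e-04,  2.24962440e-01,  9.74367163e-01, -7.19268062e-04]), 'wrist_force': array([-0.50806978, -0.03502332, -0.84354286]), 'torque': array([0.00102552, 0.01540679, 0.04188069]), 'grip_force': 0.0, 'width': 85.30608016186233}
```

View pics/scene0.png

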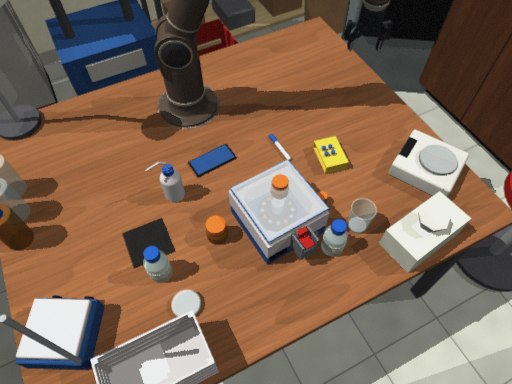

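View pics/top0.png

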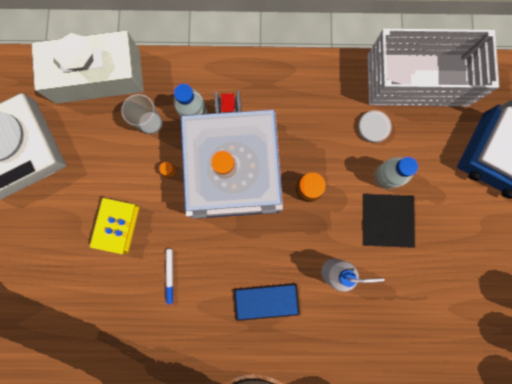

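The top view shows three orange-capped things: the jar on the lid (222,163), a larger one on the table (312,186) and a small one (166,169). The one on the lid is the middle-sized one. The mat is at (389,220), the red tab at (228,103), reagent_b at (188,100) and reagent_a at (397,172). The latch faces away from the robot and the hinge is on the robot side.

```bash
cat > h.py <<'E'
import numpy as np, cv2
from scipy.spatial.transform import Rotation as R
from rig import sensors, vision, r
def rot(q): return R.from_quat([q[1],q[2],q[3],q[0]])
def ray(c,uv):
    f=192/np.tan(np.radians(c['fov_y']/2))
    d=np.array([(uv[0]-c['cx'])/f,(uv[1]-c['cy'])/f,1.])
    return np.array(c['xyz']),rot(c['attitude']).apply(d)
def plane(c,uv,z):
    o,d=ray(c,uv); return o+d*(z-o[2])/d[2]
def proj(c,p):
    f=192/np.tan(np.radians(c['fov_y']/2))
    v=rot(c['attitude']).inv().apply(np.array(p)-c['xyz']); return v[:2]/v[2]*f+[c['cx'],c['cy']]
def tri(c1,u1,c2,u2):
    o1,d1=ray(c1,u1);o2,d2=ray(c2,u2)
    A=np.stack([d1,-d2],1); s=np.linalg.lstsq(A,o2-o1,rcond=None)[0]
    a,b=o1+d1*s[0],o2+d2*s[1]; return (a+b)/2,np.linalg.norm(a-b)
def blobs(im,lo,hi,amin=20):
    m=cv2.inRange(cv2.cvtColor(im,cv2.COLOR_BGR2HSV),np.array(lo),np.array(hi))
    n,l,st,ce=cv2.connectedComponentsWithStats(m)
    return [(ce[i].round(1),st[i]) for i in range(1,n) if st[i][4]>=amin]
E
python3 - <<'E'
from h import *
np.set_printoptions(precision=1,suppress=True)
T={n:vision.get_calibration(n) for n in("scene","top")}
I={n:cv2.imread(f"pics/{n}0.png") for n in T}
for n in T:
  for k,lo,hi in(("orange",(6,150,120),(20,255,255)),("red",(0,180,100),(4,255,255)),("black",(0,0,0),(180,255,32)),("bluecap",(105,180,120),(125,255,255))):
    for c,s in blobs(I[n],lo,hi,40 if k!="black" else 400): print(n,k,c,s)
im=I["top"]; cv2.imwrite("pics/c1.png",cv2.resize(im[80:230,110:340],None,fx=3.4,fy=3.4,interpolation=cv2.INTER_CUBIC))
E
```

```text
scene orange [288.  62.] [ 200   17  182   75 6126]
scene orange [115.6  99.8] [  44   70  121   50 2248]
scene orange [206.1 219.7] [    0   104   439   261 42641]
scene orange [480.6 210.2] [ 444  171   68   88 1701]
scene orange [279.6 181.4] [272 175  16  15 181]
scene orange [  4.  213.1] [  0 204  10  21 118]
scene orange [ 57.7 376.4] [ 22 368  74  16 772]
scene red [225.4  34.2] [223  25   5  22  51]
scene red [508.6 188.5] [505 171   7  37 181]
scene red [301.9 230.6] [297 227  11   9  52]
scene red [306.4 241.4] [299 235  16  14 122]
scene black [196.   14.1] [183   0  26  30 414]
scene black [402.1  20.7] [ 344    0  109   50 3255]
scene black [176.8  56.2] [162  44  29  23 458]
scene black [430.1 277. ] [411 255  48  42 470]
scene bluecap [167.2 168.9] [163 165   9   8  43]
scene bluecap [338.7 225.5] [332 219  14  13 145]
scene bluecap [150.7 252.5] [143 246  16  14 167]
top orange [261.5 232.3] [     0     45    512    339 104047]
top orange [499.1  83.7] [471  50  41  62 931]
top orange [162.6 114.4] [156 107  16  14  61]
top orange [222.4 162.1] [212 151  22  23 408]
top orange [ 36.3 367.3] [   0  337  102   47 2685]
top red [227.4 102.1] [221  93  14  19 234]
top bluecap [183.3  93.2] [175  85  18  17 246]
top bluecap [407.3 166.1] [399 158  18  18 244]
top bluecap [492.5 172.7] [472 162  40  22 132]
top bluecap [346.5 277.5] [340 271  15  15 136]
top bluecap [266.2 301.9] [ 237  286   60   32 1543]
top bluecap [169.  294.8] [167 288   5  15  73]
```

View pics/c1.png

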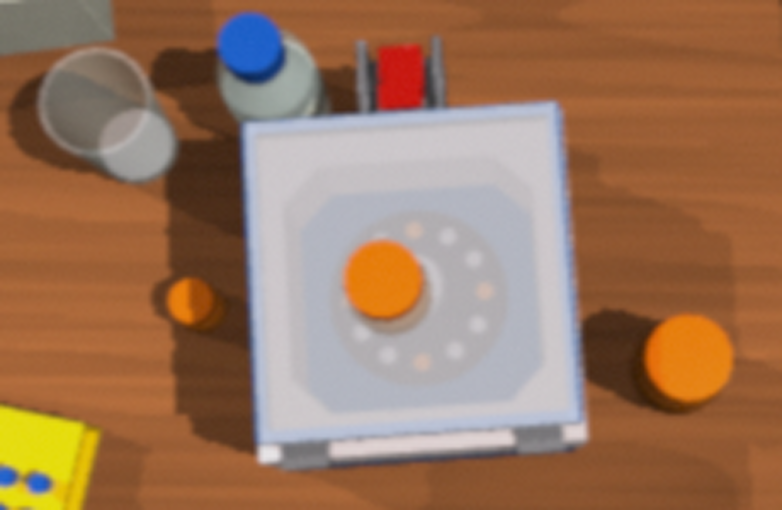

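The crop shows the lid corners at (244,122), (558,103), (583,425) and (259,442), and the rotor ring centre at (420,297). The three orange caps are at (384,280) on the lid, (688,358) large and (192,303) small.

```bash
python3 - <<'E'
from h import *
np.set_printoptions(precision=1,suppress=True)
T={n:vision.get_calibration(n) for n in("scene","top")}
I={n:cv2.imread(f"pics/{n}0.png") for n in T}
t=T["top"]; cr=lambda x,y:(x/3.4+110-.35,y/3.4+80-.35)
P=[plane(t,cr(*p),144) for p in((244,122),(558,103),(583,425),(259,442))]
for p in P: print(p)
print("sides",[np.linalg.norm(P[i]-P[i-1]) for i in range(4)])
C=sum(P)/4; print("lid centre",C)
ax=(P[0]+P[1]-P[2]-P[3])[:2]; print("own -x dir",ax/np.linalg.norm(ax),np.degrees(np.arctan2(ax[1],ax[0])))
print("rotor",plane(t,cr(420,297),74), "tab", plane(t,(227.4,102.1),112))
print("tab tri",tri(t,(227.4,102.1),T["scene"],(306.4,241.4)))
print("cap tri",tri(t,(222.4,162.1),T["scene"],(279.6,181.4)), plane(t,(222.4,162.1),202))
for n,x,y,w,z in(("lid",384,280,79,202),("big",688,358,88,60),("small",192,303,50,30)):
  a,b=plane(t,cr(x-w/2,y),z),plane(t,cr(x+w/2,y),z); print(n,(a+b)/2,np.linalg.norm(a-b))
g=cv2.cvtColor(I["top"],cv2.COLOR_BGR2GRAY)
for th in (22,28,35,40):
  m=(g[185:255,355:425]<th).astype(np.uint8); n,l,s,c=cv2.connectedComponentsWithStats(m); i=1+s[1:,4].argmax() 
  rc=cv2.minAreaRect(np.argwhere(l==i)[:,::-1].astype(np.float32)); print(th,s[i],rc)
  bp=[plane(t,(u+355,v+185),3) for u,v in cv2.boxPoints(rc)]; print("mat",sum(bp)/4,[np.linalg.norm(bp[i]-bp[i-1]) for i in range(4)],np.degrees(np.arctan2(*(bp[1]-bp[0])[1::-1])))
for n,a,b in(("ra",(407.3,166.1),(150.7,252.5)),("rb",(183.3,93.2),(338.7,225.5)),("wash",(346.5,277.5),(167.2,168.9))): print(n,tri(t,a,T["scene"],b))
print("beaker rim",plane(t,cr(97,101),100),"base",plane(t,cr(139,146),0))
E
```

```text
[707.3 165.2 144. ]
[722.2 -36.  144. ]
[514.8 -52.7 144. ]
[502.1 148.3 144. ]
sides [np.float64(205.8765577686304), np.float64(201.78295391839205), np.float64(208.0547518433837), np.float64(201.34866532014595)]
lid centre [611.6  56.2 144. ]
own -x dir [1.  0.1] 4.661428525219768
rotor [607.8  55.4  74. ] tab [750.9  68.7 112. ]
tab tri (array([753.3,  68.7, 105.1]), np.float64(1.3353451374869478))
cap tri (array([593.9,  67. , 196.7]), np.float64(2.2326225068125813)) [593.2  67.5 202. ]
lid [593.4  67.1 202. ] 46.05186138905927
big [ 569.4 -130.6   60. ] 61.16323948350742
small [610.  223.2  30. ] 36.099435550013595Traceback (most recent call last):
  File "<stdin>", line 18, in <module>
ValueError: attempt to get argmax of an empty sequence
```

```bash
python3 - <<'E'
from h import *
np.set_printoptions(precision=1,suppress=True)
T={n:vision.get_calibration(n) for n in("scene","top")}
I={n:cv2.imread(f"pics/{n}0.png") for n in T}
t=T["top"]
im=I["top"]; S=im.max(2)
print(S[220,350:430:4],im[220,390])
m=(S[185:255,355:425]<45).astype(np.uint8); n,l,s,c=cv2.connectedComponentsWithStats(m); i=1+s[1:,4].argmax() 
rc=cv2.minAreaRect(np.argwhere(l==i)[:,::-1].astype(np.float32)); print(s[i],rc)
bp=[plane(t,(u+355,v+185),3) for u,v in cv2.boxPoints(rc)]; print("mat",sum(bp)/4,[np.linalg.norm(bp[i]-bp[i-1]) for i in range(4)],np.degrees(np.arctan2(*(bp[1]-bp[0])[1::-1])))
for n,a,b in(("ra",(407.3,166.1),(150.7,252.5)),("rb",(183.3,93.2),(338.7,225.5)),("wash",(346.5,277.5),(167.2,168.9))): print(n,tri(t,a,T["scene"],b))
cr=lambda x,y:(x/3.4+110-.35,y/3.4+80-.35)
print("beaker rim",plane(t,cr(97,101),100),"base",plane(t,cr(139,146),0))
s=sensors.state(); Rt=rot(s['orientation']).as_matrix(); print("tool axes x,y,z:",Rt[:,0],Rt[:,1],Rt[:,2])
E
```

```text
[158 155 156  87  37  39  38  38  39  39  39  38  37  38  40  36  87 159
 162 161] [36 37 39]
[   8   10   51   51 2404] ((33.441734313964844, 35.2480583190918), (50.738494873046875, 49.10606384277344), 1.9091525077819824)
mat [ 491.2 -328.7    3. ] [np.float64(125.2750638016024), np.float64(122.28725060824753), np.float64(127.41266530632858), np.float64(122.35844555326983)] -3.365222387592734
ra (array([ 602.1, -329.2,  133. ]), np.float64(3.1855803068179704))
rb (array([762.5, 164.8, 132.3]), np.float64(1.4705615729505568))
wash (array([ 363.8, -191.6,  138.2]), np.float64(4.826914756443203))
beaker rim [735.7 275.4 100. ] base [736.  276.4   0. ]
tool axes x,y,z: [-0.9  0.4 -0. ] [ 0.4  0.9 -0. ] [-0. -0. -1.]
```

```bash
cat >> h.py <<'E'
def target(p,adeg):
    "shift (cm) and turn (rad) in the tool's axes to TCP p, pointing down, tool y at angle adeg in the world"
    s=sensors.state(); a=np.radians(adeg); y=np.array([np.cos(a),np.sin(a),0]); z=np.array([0,0,-1.])
    Rt=R.from_matrix(np.stack([np.cross(y,z),y,z],1)); R0=rot(s['orientation'])
    print("shift",(R0.inv().apply(np.array(p)-s['ee_pos'])/10).round(2),"turn",(R0.inv()*Rt).as_rotvec().round(3))
def show():
    s=sensors.state(); M=rot(s['orientation']).as_matrix()
    print("t",s['t'],"p",s['ee_pos'].round(1),"j",s['joints'].round(2),"w",round(s['width'],1),"g",round(s['grip_force'],1),"F",s['wrist_force'].round(1),"yang",np.degrees(np.arctan2(M[1,1],M[0,1])).round(1))
E
python3 -c "
from h import *
show(); target((593.5,67,300),90)"
```

```text
t 0.1 p [273.8 561.3 200.1] j [-1.19  0.41 -0.01  1.6   0.01  1.13 -0.08] w 85.3 g 0.0 F [-0.5 -0.  -0.8] yang 64.0
shift [-50.4  -30.43  -9.94] turn [-0.001 -0.    -0.454]
```

Call:
send_rows(
  moves=[
    [-1,0,0,-5,0,0,0],
    [-1,0,0,-10,0,0,0],
    [-1,-50.4,-30.4,-10,0,0,-0.454],
    [-1,-50.4,-30.4,-10,0,0,-0.454],
    [-1,-50.4,-30.4,-10,0,0,-0.454],
    [-1,-50.4,-30.4,-10,0,0,-0.454],
    [-1,-50.4,-30.4,-10,0,0,-0.454],
    [-1,-50.4,-30.4,-10,0,0,-0.454],
    [-1,-50.4,-30.4,-10,0,0,-0.454],
    [-1,-50.4,-30.4,-10,0,0,-0.454],
    [-1,-50.4,-30.4,-10,0,0,-0.454],
    [-1,-50.4,-30.4,-10,0,0,-0.454],
  ],
)

```text
t: 1.3
ee_pos: [544.7, 142.5, 300.8]
orientation: [-0.0, -0.0, 1.0, 0.0]
wrist_force: [0.8, 0.5, 0.5]
width: 85.3
grip_force: 0.0
```

Call:
send_rows(
  moves=[
    [-1,0,0,0,0,0,0],
  ],
)

```text
t: 1.4
ee_pos: [547.1, 136.1, 300.6]
orientation: [0.001, 0.005, 1.0, -0.002]
wrist_force: [0.7, 0.4, -0.3]
width: 85.2
grip_force: 0.0
```

```bash
python3 -c "
from h import *
show(); target((593.5,67,300),90)"
```

```text
t 1.4 p [547.1 136.1 300.6] j [-0.5   0.23  0.21  1.62 -0.05  1.3   1.27] w 85.2 g 0.0 F [ 0.7  0.4 -0.3] yang 89.4
shift [-4.72 -6.86  0.09] turn [-0.004  0.001 -0.011]
```

Call:
send_rows(
  moves=[
    [-1,-4.7,-6.9,0,0,0,0],
    [-1,-4.7,-6.9,0,0,0,0],
    [-1,-4.7,-6.9,0,0,0,0],
    [-1,-4.7,-6.9,0,0,0,0],
  ],
)

```text
t: 1.8
ee_pos: [590.9, 74.9, 300.2]
orientation: [-0.001, 0.001, 1.0, -0.0]
wrist_force: [0.1, 0.5, -0.7]
width: 85.7
grip_force: 0.0
```

```bash
python3 - <<'E'
from h import *
np.set_printoptions(precision=1,suppress=True)
show(); target((593.5,67,160),90)
c=vision.get_calibration("wrist"); im=vision.read_camera("wrist"); cv2.imwrite("pics/w1.png",im)
print(c)
for k,s in blobs(im,(6,170,130),(20,255,255),100): print(k,s,plane(c,k,202))
print("expect",proj(c,(593.5,67,202)))
E
```

```text
t 1.8 p [590.9  74.9 300.2] j [-0.4  0.3  0.2  1.5 -0.1  1.3  1.4] w 85.7 g 0.0 F [ 0.1  0.5 -0.7] yang 89.9
shift [-0.3 -0.8 14. ] turn [-0. -0. -0.]
{'fov_y': 66.38729580499793, 'cx': 255.9209893702264, 'cy': 184.7233432365998, 'xyz': array([517.4,  74.5, 474.3]), 'attitude': array([0.1, 0.7, 0.7, 0.1])}
[103.7 135.4] [  81  113   45   45 1508] [551.2 -66.  202. ]
[353.1 160. ] [343 150  22  21 355] [574.7 166.1 202. ]
[247.5 178.2] [ 224  155   47   47 1698] [592.4  66.2 202. ]
expect [248.4 179.3]
```

View pics/w1.png

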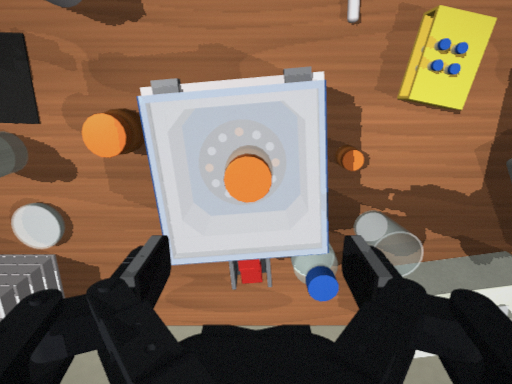

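The wrist view shows the jar cap at (248,178), between the open fingers and within 1 mm of expectation. The larger orange cap (104,135) and the small one (353,160) are the decoys.

Call:
send_rows(
  moves=[
    [-1,0,0,0,0,0,0],
    [-1,0,0,0,0,0,0],
  ],
)

```text
t: 2.05
ee_pos: [590.6, 76.7, 300.9]
orientation: [-0.0, -0.001, 1.0, 0.0]
wrist_force: [-0.5, 0.1, -0.1]
width: 85.6
grip_force: 0.0
```

Call:
send_rows(
  moves=[
    [-1,0,0,4,0,0,0],
    [-1,0,0,8,0,0,0],
    [-1,0,0,11,0,0,0],
    [-1,0,0,13,0,0,0],
    [-1,0,0,14,0,0,0],
    [-1,0,0,14,0,0,0],
    [-1,0,0,14,0,0,0],
  ],
)

```text
t: 2.75
ee_pos: [591.7, 75.8, 162.0]
orientation: [0.001, -0.0, 1.0, 0.0]
wrist_force: [0.9, -1.1, -0.2]
width: 85.2
grip_force: 0.0
```

Call:
send_rows(
  moves=[
    [-0.2,0,0,0,0,0,0],
    [0,0,0,0,0,0,0],
    [0.2,0,0,0,0,0,0],
    [0.4,0,0,0,0,0,0],
    [0.6,0,0,0,0,0,0],
    [0.6,0,0,0,0,0,0],
  ],
  grip_force=25,
)

```text
t: 3.35
ee_pos: [591.8, 75.0, 161.8]
orientation: [0.001, 0.0, 1.0, 0.0]
wrist_force: [-0.0, -1.5, 5.8]
width: 45.8
grip_force: 25.0
```

Call:
send_rows(
  moves=[
    [0.6,0,0,-1,0,0,0],
    [0.6,0,0,-3,0,0,0],
    [0.6,0,0,-7,0,0,0],
    [0.6,0,0,-10,0,0,0],
    [0.6,0,0,-10,0,0,0],
    [0.6,0,0,-10,0,0,0],
  ],
)

```text
t: 3.95
ee_pos: [590.9, 75.7, 261.3]
orientation: [0.0, -0.0, 1.0, 0.0]
wrist_force: [-0.1, -0.2, -1.5]
width: 45.6
grip_force: 25.8
```

```bash
python3 - <<'E'
from h import *
np.set_printoptions(precision=1,suppress=True)
show(); target((485,-329,262),90)
a=vision.read_camera("scene"); b=vision.read_camera("wrist")
cv2.imwrite("pics/s2.png",np.hstack([cv2.resize(a[80:280,190:390],(384,384),interpolation=cv2.INTER_CUBIC),cv2.resize(b,(400,300),interpolation=cv2.INTER_AREA)[0:300] if 0 else cv2.resize(b[100:350,128:384],(393,384))]))
E
```

```text
t 3.95 p [590.9  75.7 261.3] j [-0.4  0.3  0.2  1.6 -0.1  1.2  1.4] w 45.6 g 25.8 F [-0.1 -0.2 -1.5] yang 90.0
shift [ 10.6 -40.5  -0.1] turn [0. 0. 0.]
```

View pics/s2.png

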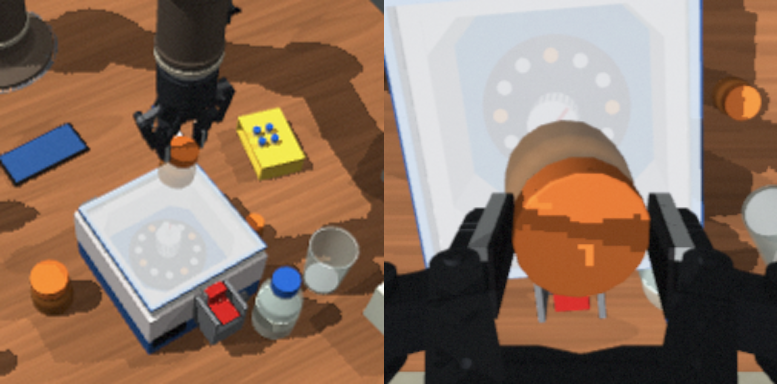

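The jar is lifted upright by its cap at (580,230 right half), clear of the lid, and the nut is visible under the lid. Next it goes to the mat.

Call:
send_rows(
  moves=[
    [0.6,10.6,-40.5,0,0,0,0],
    [0.6,10.6,-40.5,0,0,0,0],
    [0.6,10.6,-40.5,0,0,0,0],
    [0.6,10.6,-40.5,0,0,0,0],
    [0.6,10.6,-40.5,0,0,0,0],
    [0.6,10.6,-40.5,0,0,0,0],
    [0.6,10.6,-40.5,0,0,0,0],
    [0.6,10.6,-40.5,0,0,0,0],
    [0.6,10.6,-40.5,0,0,0,0],
    [0.6,10.6,-40.5,0,0,0,0],
    [0.6,10.6,-40.5,0,0,0,0],
    [0.6,10.6,-40.5,0,0,0,0],
  ],
)

```text
t: 5.25
ee_pos: [485.7, -327.7, 260.0]
orientation: [-0.001, -0.001, 1.0, 0.001]
wrist_force: [-0.5, 0.4, -1.4]
width: 45.6
grip_force: 25.9
```

```bash
python3 - <<'E'
from h import *
show(); target((485,-329,21),90)
E
```

```text
t 5.25 p [ 485.7 -327.7  260. ] j [ 0.17  0.31  0.44  1.64 -0.14  1.23  2.22] w 45.6 g 25.9 F [-0.5  0.4 -1.4] yang 90.1
shift [ 0.05 -0.17 23.9 ] turn [ 0.002 -0.001  0.002]
```

Call:
send_rows(
  moves=[
    [0.6,0,0,5,0,0,0],
    [0.6,0,0,10,0,0,0],
    [0.6,0,0,15,0,0,0],
    [0.6,0,0,19,0,0,0],
    [0.6,0,0,22,0,0,0],
    [0.6,0,0,23,0,0,0],
    [0.6,0,0,23.3,0,0,0],
    [0.6,0,0,23.6,0,0,0],
    [0.6,0,0,23.6,0,0,0],
  ],
)

```text
t: 6.15
ee_pos: [486.2, -329.9, 26.2]
orientation: [0.001, -0.0, 1.0, -0.0]
wrist_force: [-0.2, 0.9, -1.7]
width: 45.9
grip_force: 25.9
```

Call:
send_rows(
  moves=[
    [0.6,0,0,0,0,0,0],
    [0.6,0,0,0.1,0,0,0],
    [0.6,0,0,0.2,0,0,0],
    [0.6,0,0,0.3,0,0,0],
    [0.6,0,0,0.3,0,0,0],
    [0.6,0,0,0.3,0,0,0],
  ],
)

```text
t: 6.75
ee_pos: [485.1, -329.7, 21.8]
orientation: [-0.0, -0.0, 1.0, 0.0]
wrist_force: [-0.0, 0.4, -2.2]
width: 45.6
grip_force: 25.9
```

Call:
send_rows(
  moves=[
    [0.6,0,0,0.1,0,0,0],
    [0.6,0,0,0.2,0,0,0],
    [0.6,0,0,0.2,0,0,0],
  ],
)

```text
t: 7.05
ee_pos: [486.3, -330.0, 21.1]
orientation: [0.001, -0.0, 1.0, -0.0]
wrist_force: [-0.5, 1.8, 8.5]
width: 45.2
grip_force: 26.5
```

Call:
send_rows(
  moves=[
    [0,0,0,-0.1,0,0,0],
    [-0.2,0,0,-0.1,0,0,0],
    [-0.6,0,0,-0.1,0,0,0],
    [-1,0,0,-0.1,0,0,0],
    [-1,0,0,-0.1,0,0,0],
    [-1,0,0,-1,0,0,0],
    [-1,0,0,-5,0,0,0],
    [-1,0,0,-10,0,0,0],
    [-1,0,0,-15,0,0,0],
    [-1,0,0,-20,0,0,0],
    [-1,0,0,-24,0,0,0],
    [-1,0,0,-28,0,0,0],
  ],
)

```text
t: 8.25
ee_pos: [484.8, -329.7, 302.9]
orientation: [0.001, 0.0, 1.0, -0.0]
wrist_force: [0.6, 0.1, -0.1]
width: 85.2
grip_force: 0.0
```

```bash
python3 - <<'E'
from h import *
np.set_printoptions(precision=1,suppress=True)
show()
c=vision.get_calibration("wrist"); im=vision.read_camera("wrist"); cv2.imwrite("pics/w3.png",im)
for k,s in blobs(im,(6,170,130),(20,255,255),100): print(k,s,plane(c,k,61))
a=vision.read_camera("scene");t=vision.read_camera("top"); cv2.imwrite("pics/s3.png",a);cv2.imwrite("pics/t3.png",t)
tc=vision.get_calibration("top"); sc=vision.get_calibration("scene")
mm=lambda im:blobs(im,(6,200,150),(16,255,255),50)
for n,i,cc in(("top",t,tc),("scene",a,sc)):
  for k,s in mm(i):
    p=plane(cc,k,61)
    if abs(p[1]+329)<60: print(n,k,s,p)
E
```

```text
t 8.25 p [ 484.8 -329.7  302.9] j [ 0.2  0.3  0.5  1.6 -0.1  1.3  2.2] w 85.2 g 0.0 F [ 0.6  0.1 -0.1] yang 90.0
[250.2 151.3] [234 135  33  34 855] [ 486.5 -338.6   61. ]
[369.9 188.9] [363 181  20  21 120] [ 543.  -161.1   61. ]
[391.1 205.6] [ 372  185   41   42 1323] [ 569.5 -126.    61. ]
top [398.9 218.1] [391 211  20  20 185] [ 493.3 -332.7   61. ]
```

View pics/w3.png

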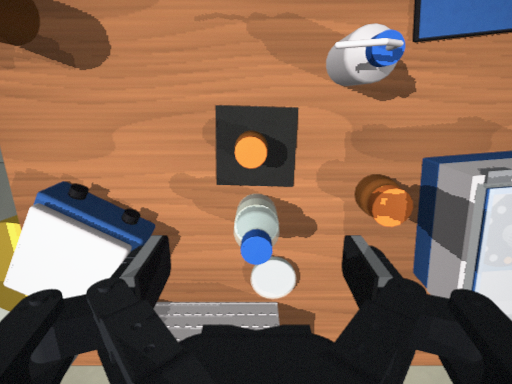

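The jar stands on the mat: cap at (250,151), mat centred at (257,146), and reagent_a, the petri dish and the wash bottle have not moved. Next is the latch.

Call:
send_rows(
  moves=[
    [-1,-16.5,39.8,0,0,0,-0.08],
    [-1,-16.5,39.8,0,0,0,-0.08],
    [-1,-16.5,39.8,0,0,0,-0.08],
    [-1,-16.5,39.8,0,0,0,-0.08],
    [-1,-16.5,39.8,0,0,0,-0.08],
    [-1,-16.5,39.8,0,0,0,-0.08],
    [-1,-16.5,39.8,0,0,0,-0.08],
    [-1,-16.5,39.8,0,0,0,-0.08],
    [-1,-16.5,39.8,0,0,0,-0.08],
    [-1,-16.5,39.8,0,0,0,-0.08],
    [-1,-16.5,39.8,0,0,0,-0.08],
    [-1,-16.5,39.8,0,0,0,-0.08],
  ],
)

```text
t: 9.6
ee_pos: [649.6, 66.5, 299.4]
orientation: [-0.001, -0.039, 0.999, -0.001]
wrist_force: [-0.3, -0.3, 0.5]
width: 85.4
grip_force: 0.0
```

Call:
send_rows(
  moves=[
    [-1,0,0,0,0,0,0],
    [-1,0,0,0,0,0,0],
  ],
)

```text
t: 9.8
ee_pos: [649.9, 66.9, 300.2]
orientation: [0.0, -0.039, 0.999, -0.0]
wrist_force: [-0.1, 0.4, -1.2]
width: 84.9
grip_force: 0.0
```

```bash
python3 - <<'E'
from h import *
np.set_printoptions(precision=1,suppress=True)
show()
c=vision.get_calibration("wrist"); im=vision.read_camera("wrist")
for k,s in blobs(im,(0,180,90),(4,255,255),60):
  x,y,w,h,_=s; print(k,s,"ctr",plane(c,k,112),"inner",plane(c,(k[0],y),112),plane(c,(k[0],y),134),"outer",plane(c,(k[0],y+h),112),"L",plane(c,(x,y+h-3),112),"R",plane(c,(x+w,y+h-3),112))
t=vision.get_calibration("top"); i0=cv2.imread("pics/top0.png")
for k,s in blobs(i0,(0,180,100),(4,255,255),60):
  x,y,w,h,_=s; print("top outer",plane(t,(k[0],y),112),"inner112",plane(t,(k[0],y+h),112),"inner134",plane(t,(k[0],y+h),134),"LR",plane(t,(x,y+3),112),plane(t,(x+w,y+3),112))
x0=int(np.clip(k[0],0,511)); cv2.imwrite("pics/w4.png",cv2.resize(im[120:384,130:390],None,fx=2.25,fy=2.25,interpolation=cv2.INTER_CUBIC))
E
```

```text
t 9.8 p [649.9  66.9 300.2] j [-0.4  0.4  0.3  1.4 -0.1  1.4  1.6] w 84.9 g 0.0 F [-0.1  0.4 -1.2] yang 94.5
[249.9 230.8] [239 217  22  29 610] ctr [750.6  66.  112. ] inner [730.5  64.6 112. ] [721.1  64.3 134. ] outer [773.5  67.7 112. ] L [770.1  52.5 112. ] R [767.7  82.5 112. ]
top outer [772.6  69.1 112. ] inner112 [727.5  68.2 112. ] inner134 [719.9  66.1 134. ] LR [765.3  83.6 112. ] [765.6  51.6 112. ]
```

View pics/w4.png

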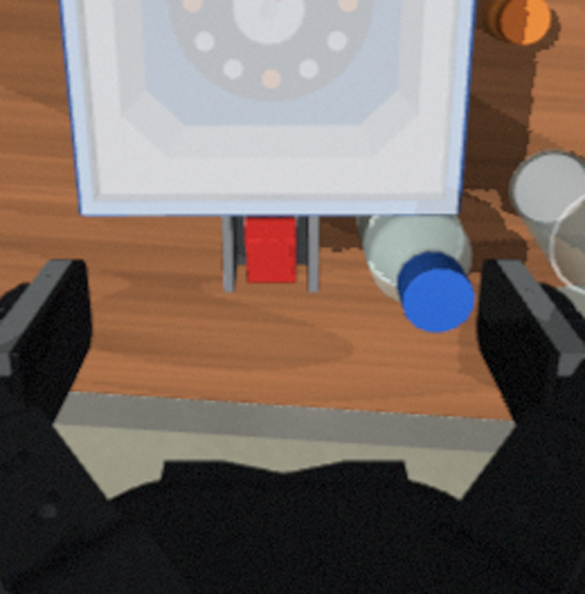

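The crop shows the red tab at (271,249) between the grey cheeks, with the blue cap of reagent_b at (437,292) well to the side. The pad is at about (758, 68).

Call:
send_rows(
  moves=[
    [1,-4,-0.2,0,0,0,0],
    [1,-8,-0.5,0,0,0,0],
    [1,-11.1,-0.8,0,0,0,0],
    [1,-11.1,-0.8,4,0,0,0],
    [1,-11.1,-0.8,8,0,0,0],
    [1,-11.1,-0.8,12,0,0,0],
    [1,-11.1,-0.8,15,0,0,0],
    [1,-11.1,-0.8,16,0,0,0],
    [1,-11.1,-0.8,16,0,0,0],
    [1,-11.1,-0.8,16,0,0,0],
  ],
)

```text
t: 10.85
ee_pos: [762.4, 69.1, 142.0]
orientation: [0.001, -0.04, 0.999, 0.0]
wrist_force: [0.3, -0.5, 2.0]
width: -0.1
grip_force: 0.0
```

```bash
python3 - <<'E'
from h import *
show(); target((761,68,115),94.7)
E
```

```text
t 10.85 p [762.4  69.1 142. ] j [-0.29  0.71  0.25  1.27 -0.17  1.18  1.61] w -0.1 g 0.0 F [ 0.3 -0.5  2. ] yang 94.6
shift [ 0.16 -0.1   2.7 ] turn [ 0.     0.003 -0.002]
```

Call:
send_rows(
  moves=[
    [1,0.1,-0.1,1,0,0,0],
    [1,0.1,-0.1,2,0,0,0],
    [1,0.1,-0.1,2.8,0,0,0],
    [1,0.1,-0.1,3.2,0,0,0],
    [1,0.1,-0.1,3.5,0,0,0],
    [1,0.1,-0.1,3.7,0,0,0],
    [1,0.1,-0.1,3.7,0,0,0],
  ],
)

```text
t: 11.55
ee_pos: [760.4, 68.3, 102.7]
orientation: [-0.0, -0.04, 0.999, -0.0]
wrist_force: [0.3, 0.0, -0.6]
width: -0.4
grip_force: 0.0
```

```bash
python3 - <<'E'
from h import *
show(); a=vision.read_camera("scene"); t=vision.read_camera("top"); show()
cv2.imwrite("pics/s5.png",np.hstack([cv2.resize(a[120:290,190:390],(400,340),interpolation=cv2.INTER_CUBIC),cv2.resize(t[60:230,140:340],(400,340),interpolation=cv2.INTER_CUBIC)]))
E
```

```text
t 11.55 p [760.4  68.3 102.7] j [-0.29  0.74  0.24  1.31 -0.18  1.12  1.62] w -0.4 g 0.0 F [ 0.3  0.  -0.6] yang 94.6
t 11.65 p [760.6  68.2 103.2] j [-0.29  0.74  0.24  1.31 -0.18  1.12  1.62] w 0.5 g 0.0 F [0.3 0.2 0.7] yang 94.6
```

View pics/s5.png

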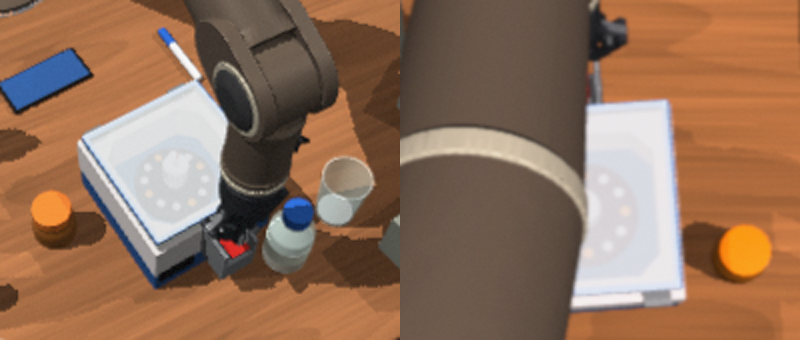

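The lid is still shut and the fingers are in the gap above the red tab (235,245 in the left half). There is no contact force yet, so I press on in small steps.

Call:
send_rows(
  moves=[
    [1,0,0,0.2,0,0,0],
    [1,0,0,0.4,0,0,0],
    [1,0,0,0.4,0,0,0],
  ],
)

```text
t: 11.95
ee_pos: [760.2, 68.2, 98.5]
orientation: [-0.0, -0.04, 0.999, -0.0]
wrist_force: [-0.2, 0.0, -0.3]
width: -0.0
grip_force: 0.0
```

```bash
python3 - <<'E'
from h import *
show(); print(sensors.state()['torque'])
E
```

```text
t 11.95 p [760.2  68.2  98.5] j [-0.29  0.74  0.24  1.31 -0.18  1.11  1.62] w -0.0 g 0.0 F [-0.2  0.  -0.3] yang 94.6
[-0.00904085  0.05623521  0.00754321]
```

```bash
python3 - <<'E'
from h import *
np.set_printoptions(precision=1,suppress=True)
c=vision.get_calibration("scene"); a=vision.read_camera("scene"); i0=cv2.imread("pics/scene0.png")
for n,i in(("before",i0),("now",a)):
  print(n); m=cv2.inRange(cv2.cvtColor(i,cv2.COLOR_BGR2HSV),(0,150,60),(6,255,255))[222:260,288:326]
  for row in m[::1]: print(''.join('#' if v else '.' for v in row))
for n,p in(("pad",(758,68,112)),("outer L",(773,53,112)),("outer R",(771,83,112)),("inL",(738,50,112)),("inR",(736,80,112)),("stemtop",(736,66,134)),("tip",(760,68,98.5)),("cheek",(775,68,124))): print(n,proj(c,p))
E
```

```text
before
......................................
......................................
......................................
......................................
......................................
...............####...................
.............######...................
...........#########..................
..........##########..................
.........###########..................
..........##########..................
..........#########...................
...........#########..................
...........##########.................
...........##.#######.................
..........############................
..........#############...............
...........#############..............
............#############.............
............#############.............
.............#############............
..............#############...........
..............#############...........
...............##########.............
................#######...............
.................#####................
..................##..................
......................................
.
[... 1332 characters left out ...]
.............#######...............
.................#####................
..................##..................
......................................
......................................
......................................
......................................
......................................
......................................
......................................
......................................
......................................
......................................
......................................
pad [307.5 241.7]
outer L [305.7 248.3]
outer R [314.6 243.2]
inL [298.3 238.6]
inR [307.2 233.7]
stemtop [303.6 232. ]
tip [307.4 244.4]
cheek [311.2 244.7]
```

```bash
python3 - <<'E'
from h import *
np.set_printoptions(precision=1,suppress=True)
a=vision.read_camera("scene"); c=vision.get_calibration("wrist"); b=vision.read_camera("wrist"); 
for p in((760,68,98.5),(758,68,112),(736,66,134),(773,67.5,112)): print(proj(c,p))
for k,s in blobs(b,(0,150,60),(6,255,255),30): print(k,s)
cv2.imwrite("pics/z6.png",np.hstack([cv2.resize(a[205:265,275:341],(396,360),interpolation=cv2.INTER_CUBIC),cv2.resize(b[204:384,160:358],(396,360),interpolation=cv2.INTER_CUBIC)]))
E
```

```text
[256.5 216. ]
[256.8 221.7]
[256.5 199.1]
[254.  244.3]
[254.7 196.9] [ 226  168   58   67 3259]
```

View pics/z6.png

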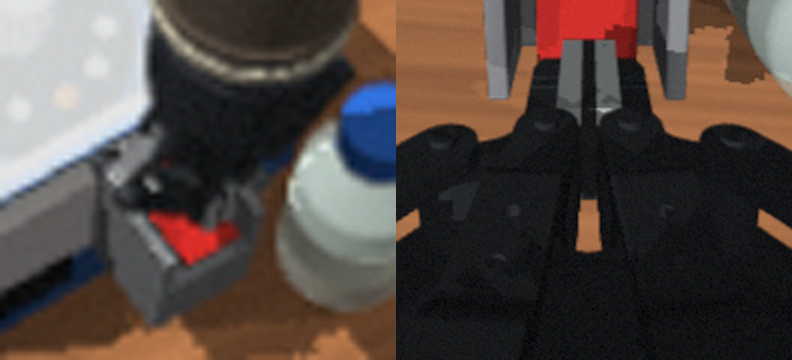

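The right half shows both finger tips ending over the outer part of the red tab, between the cheeks. The left half shows the tab not yet sunk, with the tips sitting higher than the nominal TCP. I press on slowly and watch the force.

Call:
send_rows(
  moves=[
    [1,0,0,0.2,0,0,0],
    [1,0,0,0.4,0,0,0],
    [1,0,0,0.4,0,0,0],
  ],
)

```text
t: 12.4
ee_pos: [760.2, 68.3, 94.4]
orientation: [-0.0, -0.04, 0.999, 0.0]
wrist_force: [0.0, -0.2, 0.5]
width: -0.3
grip_force: 0.0
```

Call:
send_rows(
  moves=[
    [1,0,0,0.2,0,0,0],
    [1,0,0,0.3,0,0,0],
    [1,0,0,0.3,0,0,0],
  ],
)

```text
t: 12.7
ee_pos: [760.3, 68.2, 91.6]
orientation: [-0.0, -0.04, 0.999, 0.0]
wrist_force: [-0.2, -0.4, 0.1]
width: 0.0
grip_force: 0.0
```

```bash
python3 - <<'E'
from h import *
np.set_printoptions(precision=1,suppress=True)
c=vision.get_calibration("scene"); a=vision.read_camera("scene"); i0=cv2.imread("pics/scene0.png")
m=lambda i:cv2.inRange(cv2.cvtColor(i,cv2.COLOR_BGR2HSV),(0,150,60),(6,255,255))[225:255,290:325]
g=cv2.cvtColor(a,cv2.COLOR_BGR2GRAY)[225:255,290:325]
for u,v,w in zip(m(i0),m(a),g): print(''.join('#' if k else '.' for k in u),''.join('#' if k else ('@' if q<45 else '.') for k,q in zip(v,w)))
for p in((760,68,91.6),(771,68,91.6),(760,68,105),(750,68,91.6)):print(p,proj(c,p))
w=vision.get_calibration("wrist"); b=vision.read_camera("wrist")
for k,s in blobs(b,(0,150,60),(6,255,255),30): print(k,s)
print(plane(w,(256,224),91.6), plane(w,(256,224),105),w['xyz'])
mb=cv2.inRange(cv2.cvtColor(b,cv2.COLOR_BGR2HSV),(0,150,60),(6,255,255))
print([(v,int(mb[v].sum()/255),np.flatnonzero(mb[v])[[0,-1]] if mb[v].any() else None) for v in range(150,250,5)])
print(sensors.state()['wrist_force'],sensors.state()['tau'])
E
```

```text
................................... ..........@@@@@@@@@@@@@@@@@@@@@@@@@
................................... .........@.@@@@@@@@@@@@@@@@@@@@@@@@
.............####.................. .........@..@@@@@@@@@@@@@@@@@@@@@@@
...........######.................. ............@@@@@@@@@@@@@@@@@@@@@@@
.........#########................. ............@@@@@@@@@@@@@@@@@@@@@@@
........##########................. ............@@@@@@@@@@@@@@@@@@@@@@.
.......###########................. ...........@@@@@@@@@@@@@@@@@@@@@@@.
........##########................. ...........@@@@@@@@@@@@@@@@@@@@@@..
........#########.................. ..........@@@@@@@@@@@@@@@@@@.@@....
.........#########................. .........@@@@@@@@@@@@@@@@@@........
.........##########................ ........@..@@@@@@@@@@@@@@@@........
.........##.#######................ .......@@..@@@@@@@@@@@@@@..........
........############............... .......@@...@@@@@@@@@@..@..........
........#############.............. .......@@@@@@@@@@@@@@@@............
.........#############............. .......@@@@@@@@@@@@@@....@.........
..........##########
[... 1142 characters left out ...]
243.4]
(750, 68, 91.6) [305.4 242.7]
[254.5 198.5] [ 225  171   61   66 3286]
[765.5  68.1  91.6] [759.5  67.6 105. ] [686.9  61.8 265.8]
[(150, 0, None), (155, 0, None), (160, 0, None), (165, 0, None), (170, 0, None), (175, 61, array([225, 285])), (180, 60, array([225, 284])), (185, 61, array([225, 285])), (190, 61, array([225, 285])), (195, 60, array([225, 284])), (200, 60, array([225, 284])), (205, 59, array([226, 284])), (210, 53, array([229, 281])), (215, 53, array([229, 281])), (220, 52, array([229, 280])), (225, 25, array([229, 280])), (230, 23, array([229, 279])), (235, 3, array([229, 231])), (240, 0, None), (245, 0, None)]
[-1.  -0.6 -0.2] [ -0.  -79.    6.5 -28.9   0.    0.    0. ]
```

```bash
python3 - <<'E'
from h import *
np.set_printoptions(precision=1,suppress=True)
w=vision.get_calibration("wrist")
for z in(134,124,112,106,101,96,90): print(z,[np.hypot(*(proj(w,(x+1.2,52.8,z))-proj(w,(x-1.2,82.8,z)))) for x in(738,760)],[proj(w,(x,67.5,z))[1] for x in(738,748,758,768,773)])
M=rot(sensors.state()['orientation']).inv()
print("camera in tool",M.apply(w['xyz']-sensors.state()['ee_pos']), "optical axis in tool",M.apply(rot(w['attitude']).apply([0,0,1])))
E
```

```text
134 [np.float64(62.613776548482384), np.float64(59.931022517391625)] [np.float64(207.9605250662777), np.float64(226.96171593384292), np.float64(245.21984323791295), np.float64(262.7776585939465), np.float64(271.30642092933806)]
124 [np.float64(58.63328886216235), np.float64(56.27436393250924)] [np.float64(200.87293840497023), np.float64(218.82124521060405), np.float64(236.11064721235846), np.float64(252.77677423243813), np.float64(260.886547790385)]
112 [np.float64(54.477399298712754), np.float64(52.43519799508857)] [np.float64(193.4730826406827), np.float64(210.3000330522179), np.float64(226.55153444861764), np.float64(242.2566094292523), np.float64(249.91277736693092)]
106 [np.float64(52.612818054129455), np.float64(50.7055728642661)] [np.float64(190.15307972115994), np.float64(206.469570053475), np.float64(222.24653561889906), np.float64(237.5103012581672), np.float64(244.9574961034995)]
101 [np.float64(51.15379694926918), np.float64(49.34905149894807)] [np.float64(187.55520880620236), np.float64(203.46908428436151), np.float64(218.87087149170557), np.float64(233.78489656003117), np.float64(241.0661822112195)]
96 [np.float64(49.77351341348494), np.float64(48.06322072890183)] [np.float64(185.09754026775747), np.float64(200.62795163282786), np.float64(215.6716767880905), np.float64(230.25124018711813), np.float64(237.37362296536412)]
90 [np.float64(48.21241401703681), np.float64(46.6059910822375)] [np.float64(182.31792600782566), np.float64(197.4116164720576), np.float64(212.04669153103487), np.float64(226.24374063673483), np.float64(233.18410515766982)]
camera in tool [  73.8   -0.6 -174. ] optical axis in tool [-0.3 -0.   1. ]
```

The wrist image matches an unsunk tab at z = 112 with its stem at x = 738, so the tips are still above it. I keep lowering until the force rises.

Call:
send_rows(
  moves=[
    [1,0,0,0.2,0,0,0],
    [1,0,0,0.4,0,0,0],
    [1,0,0,0.4,0,0,0],
  ],
)

```text
t: 13.1
ee_pos: [760.2, 68.2, 87.4]
orientation: [-0.0, -0.04, 0.999, -0.0]
wrist_force: [0.5, 0.3, 0.3]
width: -0.0
grip_force: 0.0
```

Call:
send_rows(
  moves=[
    [1,0,0,0.2,0,0,0],
    [1,0,0,0.3,0,0,0],
    [1,0,0,0.3,0,0,0],
  ],
)

```text
t: 13.4
ee_pos: [760.3, 68.2, 84.6]
orientation: [-0.0, -0.04, 0.999, 0.0]
wrist_force: [-0.1, -0.3, 0.1]
width: -0.1
grip_force: 0.0
```

Call:
send_rows(
  moves=[
    [1,0,0,0.1,0,0,0],
    [1,0,0,0.2,0,0,0],
    [1,0,0,0.2,0,0,0],
  ],
)

```text
t: 13.7
ee_pos: [760.3, 68.2, 82.7]
orientation: [-0.0, -0.04, 0.999, -0.0]
wrist_force: [-0.5, -0.4, -0.3]
width: 0.1
grip_force: 0.0
```

Call:
send_rows(
  moves=[
    [1,0,0,0.2,0,0,0],
    [1,0,0,0.3,0,0,0],
    [1,0,0,0.3,0,0,0],
  ],
)

```text
t: 14.0
ee_pos: [761.1, 68.3, 80.5]
orientation: [0.001, -0.04, 0.999, 0.0]
wrist_force: [2.4, 0.1, 3.6]
width: 0.2
grip_force: 1.6
```

```bash
python3 - <<'E'
from h import *
np.set_printoptions(precision=1,suppress=True)
show()
c=vision.get_calibration("scene"); a=vision.read_camera("scene"); i0=cv2.imread("pics/scene0.png")
m=lambda i:cv2.inRange(cv2.cvtColor(i,cv2.COLOR_BGR2HSV),(0,150,60),(6,255,255))[225:255,290:325]
g=cv2.cvtColor(a,cv2.COLOR_BGR2GRAY)[225:255,290:325]
for u,v,w in zip(m(i0),m(a),g): print(''.join('#' if k else '.' for k in u),''.join('#' if k else ('@' if q<45 else '.') for k,q in zip(v,w)))
w=vision.get_calibration("wrist"); b=vision.read_camera("wrist")
mb=cv2.inRange(cv2.cvtColor(b,cv2.COLOR_BGR2HSV),(0,150,60),(6,255,255))
print([(v,int(mb[v].sum()/255),np.flatnonzero(mb[v])[[0,-1]] if mb[v].any() else None) for v in range(150,250,5)])
for z in(134,112,106,101): print(z,[np.hypot(*(proj(w,(x+1.2,52.8,z))-proj(w,(x-1.2,82.8,z)))) for x in(738,760)],[proj(w,(x,67.5,z))[1] for x in(738,748,758,768,773)])
E
```

```text
t 14.0 p [761.1  68.3  80.5] j [-0.3  0.8  0.2  1.3 -0.2  1.1  1.6] w 0.2 g 1.6 F [2.4 0.1 3.6] yang 94.6
................................... ..........@@@@@@@@@@@@@@@@@@@@@@@@@
................................... ..........@@@@@@@@@@@@@@@@@@@@@@@@@
.............####.................. ..........@@@@@@@@@@@@@@@@@@@@@@@@@
...........######.................. .........@@@@@@@@@@@@@@@@@@@@@@@@@@
.........#########................. ........@@..@@@@@@@@@@@@@@@@@@@@@@@
........##########................. ............@@@@@@@@@@@@@@@@@@@@@@@
.......###########................. ............@@@@@@@@@@@@@@@@@@@@@@.
........##########................. ............@@@@@@@@@@@@@@@@@@@@@..
........#########.................. ...........@@@@@@@@@@@@@@@@@@@@@@..
.........#########................. ...@.......@@@@@@@@@@@@@@@@@@@@@...
.........##########................ ..........@@@@@@@@@@@@@@@@@@@@.....
.........##.#######................ .........@@@@@@@@@@@@@@@@@@........
........############............... ........@@@@@@@@@@@@@@@@@@.........
........#############.............. .......@@..@@@@@@@@@@@
[... 1859 characters left out ...]
(283.75211702368506)]
112 [np.float64(58.47806008526947), np.float64(56.11923593645638)] [np.float64(199.30190500836227), np.float64(217.22068482823832), np.float64(234.47990988399616), np.float64(251.11533745348993), np.float64(259.2096008944558)]
106 [np.float64(56.3359643265619), np.float64(54.14354666221012)] [np.float64(195.5160779588936), np.float64(212.8587407705721), np.float64(229.58560851727356), np.float64(245.72890710752347), np.float64(253.59117902928165)]
101 [np.float64(54.66721304582857), np.float64(52.60037414641573)] [np.float64(192.56682420533326), np.float64(209.45652039253923), np.float64(225.76365758556813), np.float64(241.5178652118692), np.float64(249.19633483306498)]
```

Call:
send_rows(
  moves=[
    [1,0,0,0.2,0,0,0],
    [1,0,0,0.3,0,0,0],
    [1,0,0,0.3,0,0,0],
  ],
)

```text
t: 14.4
ee_pos: [762.0, 68.4, 77.9]
orientation: [0.002, -0.04, 0.999, 0.0]
wrist_force: [4.2, 0.2, 5.3]
width: -0.0
grip_force: 2.6
```

```bash
python3 - <<'E'
from h import *
np.set_printoptions(precision=1,suppress=True)
show()
a=vision.read_camera("scene"); i0=cv2.imread("pics/scene0.png")
d=cv2.absdiff(a,i0).max(2)[150:260,225:300]; print("lid diff",(d[40:]>40).mean())
m=lambda i:cv2.inRange(cv2.cvtColor(i,cv2.COLOR_BGR2HSV),(0,150,60),(6,255,255))[240:255,290:325]
for u,v in zip(m(i0),m(a)): print(''.join('#' if k else '.' for k in u),''.join('#' if k else '.' for k in v))
w=vision.get_calibration("wrist"); b=vision.read_camera("wrist")
mb=cv2.inRange(cv2.cvtColor(b,cv2.COLOR_BGR2HSV),(0,150,60),(6,255,255))
print([(v,int(mb[v].sum()/255),np.flatnonzero(mb[v])[[0,-1]] if mb[v].any() else None) for v in range(170,250,5)])
E
```

```text
t 14.4 p [762.   68.4  77.9] j [-0.3  0.8  0.2  1.3 -0.2  1.1  1.6] w -0.0 g 2.6 F [4.2 0.2 5.3] yang 94.6
lid diff 0.042095238095238095
..........#############............ ...................................
..........#############............ ...................................
...........#############........... ...................................
............#############.......... ...................................
............#############.......... .............###.......#...........
.............##########............ .............####......#...........
..............#######.............. ..............####...##............
...............#####............... ...............####.##.............
................##................. ...............####................
................................... ...............###.................
................................... ...................................
................................... ...................................
................................... ...................................
................................... ...................................
................................... ...................................
[(170, 0, None), (175, 0, None), (180, 0, None), (185, 63, array([223, 286])), (190, 67, array([222, 288])), (195, 67, array([222, 288])), (200, 67, array([222, 288])), (205, 66, array([222, 287])), (210, 66, array([222, 287])), (215, 65, array([223, 287])), (220, 65, array([223, 287])), (225, 28, array([228, 282])), (230, 28, array([228, 282])), (235, 4, array([228, 282])), (240, 0, None), (245, 0, None)]
```

Call:
send_rows(
  moves=[
    [1,-0.2,0,0,0,0,0],
    [1,-0.5,0,0,0,0,0],
    [1,-0.5,0,0,0,0,0],
  ],
)

```text
t: 14.8
ee_pos: [764.6, 68.6, 76.1]
orientation: [-0.001, -0.04, 0.999, -0.0]
wrist_force: [-1.7, 0.6, 3.8]
width: -0.4
grip_force: 1.9
```

Call:
send_rows(
  moves=[
    [1,0,0,0.1,0,0,0],
    [1,0,0,0.3,0,0,0],
    [1,0,0,0.3,0,0,0],
  ],
)

```text
t: 15.1
ee_pos: [765.2, 68.6, 73.5]
orientation: [-0.0, -0.04, 0.999, 0.0]
wrist_force: [-2.5, -0.7, 4.8]
width: 0.6
grip_force: 2.0
```

Call:
send_rows(
  moves=[
    [1,0,0,0.1,0,0,0],
    [1,0,0,0.3,0,0,0],
    [1,0,0,0.3,0,0,0],
    [1,0,0,0.3,0,0,0],
  ],
)

```text
t: 15.5
ee_pos: [765.6, 68.7, 71.1]
orientation: [0.0, -0.04, 0.999, 0.0]
wrist_force: [-2.1, -0.1, 5.6]
width: -0.1
grip_force: 2.3
```

```bash
python3 - <<'E'
from h import *
np.set_printoptions(precision=1,suppress=True)
show()
a=vision.read_camera("scene"); i0=cv2.imread("pics/scene0.png"); cv2.imwrite("pics/s7.png",a)
d=cv2.absdiff(a,i0).max(2)[150:260,225:300]; print("lid diff",(d[40:]>40).mean())
E
```

```text
t 15.5 p [765.6  68.7  71.1] j [-0.3  0.8  0.2  1.3 -0.2  1.1  1.6] w -0.1 g 2.3 F [-2.1 -0.1  5.6] yang 94.6
lid diff 0.42952380952380953
```

The lid has started to open, so I rise clear at once.

Call:
send_rows(
  moves=[
    [1,-1,0,-4,0,0,0],
    [1,-2,0,-9,0,0,0],
    [1,-2,0,-14,0,0,0],
    [1,-2,0,-19,0,0,0],
    [1,-2,0,-24,0,0,0],
    [1,-2,0,-29,0,0,0],
    [1,-2,0,-32,0,0,0],
    [1,-2,0,-32,0,0,0],
    [1,-2,0,-32,0,0,0],
    [1,-2,0,-32,0,0,0],
    [1,-2,0,-32,0,0,0],
    [1,-2,0,-32,0,0,0],
  ],
)

```text
t: 16.75
ee_pos: [785.1, 70.3, 389.5]
orientation: [-0.001, -0.04, 0.999, -0.0]
wrist_force: [0.0, 0.3, -0.9]
width: 0.0
grip_force: 0.0
```

Call:
send_rows(
  moves=[
    [-1,0,0,0,0,0,0],
    [-1,0,0,0,0,0,0],
    [-1,0,0,0,0,0,0],
    [-1,0,0,0,0,0,0],
    [-1,0,0,0,0,0,0],
    [-1,0,0,0,0,0,0],
  ],
)

```text
t: 17.35
ee_pos: [785.4, 70.2, 391.0]
orientation: [0.0, -0.04, 0.999, 0.0]
wrist_force: [0.9, -0.6, 0.4]
width: 84.9
grip_force: 0.0
```

```bash
python3 - <<'E'
from h import *
np.set_printoptions(precision=2,suppress=True)
show()
c=vision.get_calibration("wrist"); print(c['xyz'])
for p in((608,56,128),(608,56,74),(450,44,328)): print(proj(c,p))
a=vision.read_camera("scene"); b=vision.read_camera("wrist")
cv2.imwrite("pics/o8.png",np.hstack([cv2.resize(a,(400,300),interpolation=cv2.INTER_AREA),cv2.resize(b,(400,300),interpolation=cv2.INTER_AREA)])); cv2.imwrite("pics/w8.png",b)
E
```

```text
t 17.35 p [785.4  70.2 391. ] j [-0.26  0.7   0.28  0.72 -0.18  1.74  1.58] w 84.9 g 0.0 F [ 0.9 -0.6  0.4] yang 94.6
[711.88  63.75 564.93]
[256.35  14.24]
[256.3  23.9]
[ 258.36 -435.75]
```

View pics/o8.png

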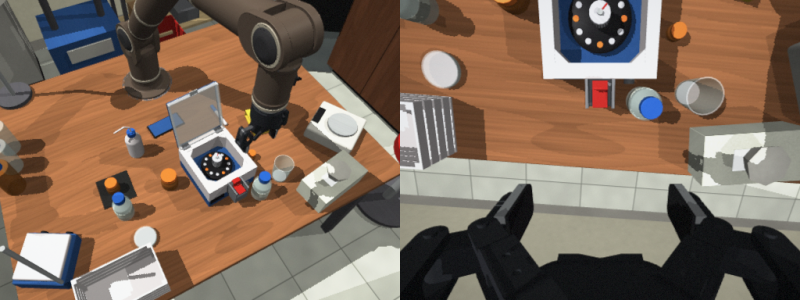

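The lid stands open and the jar and bystanders are in place. The nut shows at (601,12) in the right half, with its red mark. Next I move over the nut and turn the tool counter-clockwise to gain turning range.

Call:
send_rows(
  moves=[
    [-1,17.8,0,0,0,0,-0.15],
    [-1,17.8,0,0,0,0,-0.3],
    [-1,17.8,0,0,0,0,-0.45],
    [-1,17.8,0,0,0,0,-0.6],
    [-1,17.8,0,0,0,0,-0.75],
    [-1,17.8,0,0,0,0,-0.9],
    [-1,17.8,0,0,0,0,-1.0],
    [-1,17.8,0,4,0,0,-1.0],
    [-1,17.8,0,8,0,0,-1.0],
    [-1,17.8,0,10,0,0,-1.0],
    [-1,17.8,0,10,0,0,-1.0],
    [-1,17.8,0,10,0,0,-1.0],
  ],
)

```text
t: 18.65
ee_pos: [608.3, 56.0, 291.8]
orientation: [0.0, -0.514, 0.858, -0.0]
wrist_force: [0.1, 0.6, 1.3]
width: 85.6
grip_force: 0.0
```

```bash
python3 - <<'E'
from h import *
np.set_printoptions(precision=1,suppress=True)
show()
c=vision.get_calibration("wrist"); b=vision.read_camera("wrist"); cv2.imwrite("pics/w9.png",b)
e=proj(c,(608,56,118)); r0=proj(c,(608,56,74)); print("expected nut top",e,"rotor",r0)
hsv=cv2.cvtColor(b,cv2.COLOR_BGR2HSV); x,y=e.astype(int)
print("px HSV",hsv[y-24:y+25:6,x-24:x+25:6].tolist())
m=((hsv[...,2]>130)&(hsv[...,1]<60)).astype(np.uint8)
n,l,st,ce=cv2.connectedComponentsWithStats(m)
for i in range(1,n):
  if st[i,4]>60 and np.hypot(*(ce[i]-e))<120: print(ce[i],st[i],plane(c,ce[i],118))
E
```

```text
t 18.65 p [608.3  56.  291.8] j [-0.2  0.3  0.1  1.5 -0.   1.3  2.5] w 85.6 g 0.0 F [0.1 0.6 1.3] yang 151.9
expected nut top [256.2 160.4] rotor [256.1 153.6]
px HSV [[[135, 26, 40], [105, 14, 36], [132, 34, 38], [110, 20, 38], [120, 13, 40], [120, 7, 39], [128, 32, 32], [90, 9, 30], [150, 8, 33]], [[120, 8, 32], [60, 15, 34], [126, 36, 35], [120, 11, 68], [126, 9, 139], [120, 11, 72], [138, 38, 34], [120, 14, 36], [108, 39, 33]], [[120, 8, 33], [120, 8, 31], [120, 4, 71], [114, 5, 239], [113, 4, 238], [120, 4, 237], [120, 12, 87], [135, 17, 30], [140, 23, 34]], [[135, 16, 31], [135, 14, 36], [114, 5, 233], [115, 6, 238], [111, 8, 216], [114, 5, 236], [115, 7, 234], [120, 17, 30], [90, 21, 36]], [[140, 21, 36], [150, 9, 28], [108, 5, 233], [115, 7, 232], [105, 5, 200], [178, 98, 204], [114, 5, 232], [130, 23, 34], [130, 23, 34]], [[135, 46, 33], [105, 31, 33], [114, 5, 232], [114, 6, 231], [110, 10, 146], [114, 5, 233], [114, 5, 232], [120, 21, 36], [113, 28, 36]], [[12, 186, 140], [135, 15, 34], [120, 23, 34], [110, 7, 231], [115, 7, 235], [114, 5, 236], [130, 28, 27], [170, 21, 37], [143, 27, 38]], [[130, 26, 29], [150, 9, 27], [120, 16, 32], [165, 21, 24], [60, 9, 28], [30, 9, 29], [156, 41, 31], [12, 194, 231], [141, 64, 28]], [[140, 27, 28], [120, 7, 222], [116, 9, 193], [0, 17, 30], [128, 7, 140], [90, 5, 52], [130, 27, 28], [12, 192, 231], [140, 28, 27]]]
[269.7 158.6] [  129    23   377   254 19848] [592.6  61.8 118. ]
[254.1 117.8] [250 114   9   9  66] [586.5  10.6 118. ]
[272.  121.9] [268 118   9   9  68] [570.3  24.5 118. ]
[225.  137.1] [221 133   9   9  67] [627.3  14.  118. ]
[255.6 159. ] [240 141  32  34 755] [607.8  54.1 118. ]
[290.2 151.2] [286 147   9   9  63] [566.9  65.4 118. ]
[221.9 154.5] [218 151   9   8  61] [640.8  30.3 118. ]
[150.9 203. ] [134 191  35  24 136] [751.   41.7 118. ]
[180.8 230.7] [169 223  25  17  94] [738.1  92.  118. ]
```

The nut top disc is at (256,158), which gives (607.5, 55). The TCP is already over it and joint 7 is at 2.5 with the full turning range available, so I descend.

Call:
send_rows(
  moves=[
    [-1,0,0,4,0,0,0],
    [-1,0,0,8,0,0,0],
    [-1,0,0,12,0,0,0],
    [-1,0,0,15,0,0,0],
    [-1,0,0,17,0,0,0],
    [-1,0,0,18,0,0,0],
    [-1,0,0,19,0,0,0],
    [-1,0,0,19.5,0,0,0],
    [-1,0,0,20,0,0,0],
    [-1,0,0,20,0,0,0],
  ],
)

```text
t: 19.7
ee_pos: [608.1, 56.0, 91.0]
orientation: [0.0, -0.514, 0.858, -0.0]
wrist_force: [-0.0, -0.5, -0.0]
width: 85.2
grip_force: 0.0
```

```bash
python3 - <<'E'
from h import *
np.set_printoptions(precision=1,suppress=True)
show()
c=vision.get_calibration("wrist"); b=vision.read_camera("wrist"); cv2.imwrite("pics/w10.png",b)
e=proj(c,(607.7,55.5,118)); print("expected",e)
hsv=cv2.cvtColor(b,cv2.COLOR_BGR2HSV)
m=((hsv[...,2]>120)&(hsv[...,1]<60)).astype(np.uint8)
n,l,st,ce=cv2.connectedComponentsWithStats(m)
for i in range(1,n):
  if st[i,4]>150: print(ce[i],st[i])
g=b.max(2); y=int(e[1])
for yy in range(y-40,y+100,12): print(yy,' '.join('%3d'%v for v in g[yy,110:402:8]))
E
```

```text
t 19.7 p [608.1  56.   91. ] j [-0.2  0.5  0.1  1.8 -0.1  0.9  2.5] w 85.2 g 0.0 F [-0.  -0.5 -0. ] yang 151.9
expected [256.1 235.4]
[264.6 135.6] [    0     0   512   299 51019]
[252.1 139.9] [243 131  19  19 273]
[288.1 147.8] [279 139  19  19 275]
[194.3 177.4] [186 169  18  18 252]
[253.4 233.4] [ 219  186   71   87 3883]
[322.6 204. ] [314 196  18  17 235]
[188.9 209.8] [181 202  17  17 228]
[313.1 234.6] [305 227  17  16 209]
[372.  257.4] [352 236  40  46 491]
[179.3 269.6] [168 248  30  35 399]
[301.9 282.9] [277 270  44  26 421]
[ 92.8 377.2] [ 77 369  28  15 154]
195  77  90  92  76  73  74  75 144  30  30  33  29  36  33  35  30  45 119 121  57  56  40  30  30  33  28  29  36  35  46 138  69  74  70  68  66  77
207  90  93  90  93  73 142 143 143  27 230 233  44  36  31  40  50 141 239 241 242 163  51  39  33  34  34 232 230  34  88 136 138  73  69  72  68  64
219  92  92 116 122 124 141 141 140  29  31  41  34  29  32  46 234 236 235 232 239 239 239  85  35  35  35  35  32  29 137 136 140  98  68  69  67  69
231 120 122 123 122 123 123 127 143 140  30  30  29  35  36 172
[... 604 characters left out ...]
 143 142 141 136 125 130 140 140 141 136 143 145 143  76  74  77   9  18   8  38 173  47  34
291  33  30  33  20  14  16  14  87  91  91  91  92  84  72  72  71  71  87 108 121 137 142 143 142 119  75  75  74  77  75  57   9   7  27  34  33  34
303  32  31  36  27  35  19  90  91  90  91  90  92  88  92  91  88  87  73  74  76  73  76  74  75  74  73  74  74  77  73  74  16  34  33  28  32  30
315  24  36  34  28  35  34  61  90  89  91  93  90  91 118  89  90  92  91  72  75  74  74  73  74  75  75  77  73  74  74  77  33  31  31  31  31  29
327  29  33  32  34  31  32  30  39  89  90  89  93  36  31  35  35  37  85  71  76  47  33  35  31  35  58  75  75  71  73  30  35  30  47  30  33  31
```

Call:
send_rows(
  moves=[
    [-1,0,0,1,0,0,0],
    [-1,0,0,2,0,0,0],
    [-1,0,0,2.5,0,0,0],
    [-1,0,0,3,0,0,0],
    [-1,0,0,3.3,0,0,0],
    [-1,0,0,3.5,0,0,0],
    [-1,0,0,3.5,0,0,0],
  ],
)

```text
t: 20.45
ee_pos: [607.9, 55.9, 55.7]
orientation: [-0.0, -0.514, 0.858, 0.0]
wrist_force: [0.8, -0.4, -0.9]
width: 85.4
grip_force: 0.0
```

Call:
send_rows(
  moves=[
    [-0.4,0,0,0,0,0,0],
    [-0.1,0,0,0,0,0,0],
    [0.2,0,0,0,0,0,0],
    [0.6,0,0,0,0,0,0],
    [0.6,0,0,0,0,0,0],
    [0.6,0,0,0,0,0,0],
  ],
  grip_force=30,
)

```text
t: 21.05
ee_pos: [608.4, 55.9, 56.3]
orientation: [0.0, -0.514, 0.858, -0.0]
wrist_force: [0.2, -1.7, 3.2]
width: 37.0
grip_force: 30.7
```

Gripped at 37 mm, the nut's diameter. I turn clockwise, following the nut down.

Call:
send_rows(
  moves=[
    [0.6,0,0,0.01,0,0,0.14],
    [0.6,0,0,0.02,0,0,0.28],
    [0.6,0,0,0.03,0,0,0.42],
    [0.6,0,0,0.04,0,0,0.56],
    [0.6,0,0,0.06,0,0,0.7],
    [0.6,0,0,0.07,0,0,0.84],
    [0.6,0,0,0.08,0,0,0.98],
    [0.6,0,0,0.09,0,0,1.12],
    [0.6,0,0,0.1,0,0,1.26],
    [0.6,0,0,0.11,0,0,1.4],
    [0.6,0,0,0.12,0,0,1.54],
    [0.6,0,0,0.12,0,0,1.54],
  ],
)

```text
t: 22.25
ee_pos: [608.6, 55.2, 55.1]
orientation: [0.001, 0.229, 0.973, -0.0]
wrist_force: [0.8, -3.9, 3.9]
width: 37.4
grip_force: 31.0
```

```bash
python3 - <<'E'
from h import *
show(); s=sensors.state(); print(s['torque'],s['tau'][-1],s['joints'][-1])
E
```

```text
t 22.25 p [608.6  55.2  55.1] j [-0.51  0.58  0.47  1.79 -0.34  0.85  1.23] w 37.4 g 31.0 F [ 0.8 -3.9  3.9] yang 63.5
[-0.71387335 -0.29654827 -0.10410731] -1.5746647864580154 1.2311827869902583
```

Call:
send_rows(
  moves=[
    [0.6,0,0,0.01,0,0,0.14],
    [0.6,0,0,0.02,0,0,0.28],
    [0.6,0,0,0.03,0,0,0.42],
    [0.6,0,0,0.04,0,0,0.56],
    [0.6,0,0,0.06,0,0,0.7],
    [0.6,0,0,0.07,0,0,0.84],
    [0.6,0,0,0.07,0,0,0.84],
  ],
)

```text
t: 22.95
ee_pos: [608.3, 54.9, 54.4]
orientation: [0.001, 0.605, 0.796, -0.0]
wrist_force: [0.1, -2.1, 6.2]
width: 37.4
grip_force: 31.2
```

```bash
python3 - <<'E'
from h import *
show(); s=sensors.state(); print(s['torque'],s['tau'][-1],s['joints'][-1])
E
```

```text
t 22.95 p [608.3  54.9  54.4] j [-0.65  0.63  0.69  1.81 -0.51  0.89  0.54] w 37.4 g 31.2 F [ 0.1 -2.1  6.2] yang 15.5
[-8.09733581e-01  1.76894791e-04 -6.33316429e-02] -1.3556525856256485 0.5425494657961787
```

Call:
send_rows(
  moves=[
    [0.6,0,0,0.01,0,0,0.14],
    [0.6,0,0,0.02,0,0,0.28],
    [0.6,0,0,0.03,0,0,0.4],
    [0.6,0,0,0.03,0,0,0.4],
  ],
)

```text
t: 23.35
ee_pos: [608.1, 54.9, 54.1]
orientation: [0.001, 0.751, 0.66, -0.0]
wrist_force: [-1.0, -3.6, 7.4]
width: 37.5
grip_force: 31.3
```

```bash
python3 - <<'E'
from h import *
show(); s=sensors.state(); print(s['torque'],s['tau'][-1],s['joints'][-1])
E
```

```text
t 23.35 p [608.1  54.9  54.1] j [-0.71  0.67  0.79  1.81 -0.59  0.91  0.22] w 37.5 g 31.3 F [-1.  -3.6  7.4] yang -7.4
[-0.76380669  0.19828973 -0.05489488] -1.1623264476656914 0.2162284959634355
```

Call:
send_rows(
  moves=[
    [0.6,0,0,0.01,0,0,0.14],
    [0.6,0,0,0.02,0,0,0.28],
    [0.6,0,0,0.03,0,0,0.4],
    [0.6,0,0,0.03,0,0,0.4],
  ],
)

```text
t: 23.75
ee_pos: [607.9, 55.0, 53.7]
orientation: [0.0, 0.867, 0.498, -0.0]
wrist_force: [-0.9, -3.5, 9.0]
width: 37.0
grip_force: 31.4
```

```bash
python3 - <<'E'
from h import *
show(); s=sensors.state(); print(s['torque'],s['tau'][-1],s['joints'][-1])
E
```

```text
t 23.75 p [607.9  55.   53.7] j [-0.77  0.71  0.89  1.81 -0.67  0.95 -0.11] w 37.0 g 31.4 F [-0.9 -3.5  9. ] yang -30.3
[-0.68781084  0.27616126 -0.06191727] -1.1655063182115555 -0.11120315271790297
```

Call:
send_rows(
  moves=[
    [0.6,0,0,0,0,0,0.12],
    [0.6,0,0,0,0,0,0.24],
    [0.6,0,0,0,0,0,0.36],
    [0.6,0,0,0,0,0,0.36],
  ],
)

```text
t: 24.15
ee_pos: [609.0, 56.1, 53.6]
orientation: [0.001, 0.942, 0.336, 0.001]
wrist_force: [3.1, -0.9, 4.6]
width: 37.0
grip_force: 31.0
```

```bash
python3 - <<'E'
from h import *
show(); s=sensors.state(); print(s['torque'],s['tau'][-1],s['joints'][-1])
E
```

```text
t 24.15 p [609.   56.1  53.6] j [-0.81  0.76  0.98  1.81 -0.75  0.99 -0.41] w 37.0 g 31.0 F [ 3.1 -0.9  4.6] yang -50.8
[-0.21705907 -0.68554945  0.28702798] -1.6028835251927376 -0.40671615177774156
```

Call:
send_rows(
  moves=[
    [0.6,0,0,0,0,0,0.12],
    [0.6,0,0,0,0,0,0.24],
    [0.6,0,0,0,0,0,0.3],
    [0.6,0,0,0,0,0,0.3],
  ],
)

```text
t: 24.55
ee_pos: [609.1, 55.7, 53.5]
orientation: [0.001, 0.981, 0.192, 0.001]
wrist_force: [5.3, -1.9, 2.7]
width: 37.2
grip_force: 31.1
```

```bash
python3 - <<'E'
from h import *
show(); s=sensors.state(); print(s['torque'],s['tau'][-1],s['joints'][-1])
E
```

```text
t 24.55 p [609.1  55.7  53.5] j [-0.85  0.8   1.05  1.82 -0.81  1.03 -0.65] w 37.2 g 31.1 F [ 5.3 -1.9  2.7] yang -67.8
[-0.43557559 -1.02618721  0.51538087] -1.2714113295078278 -0.6547022029320059
```

Call:
send_rows(
  moves=[
    [0.7,0,0,0,0,0,0],
    [0.7,0,0,0,0,0,0.1],
    [0.7,0,0,0,0,0,0.2],
    [0.7,0,0,0,0,0,0.25],
    [0.7,0,0,0,0,0,0.25],
  ],
  grip_force=60,
)

```text
t: 25.05
ee_pos: [608.9, 55.5, 53.7]
orientation: [0.001, 0.998, 0.069, 0.001]
wrist_force: [4.2, -4.0, 2.6]
width: 37.0
grip_force: 60.8
```

```bash
python3 - <<'E'
from h import *
show(); s=sensors.state(); print(s['torque'],s['tau'][-1],s['joints'][-1])
E
```

```text
t 25.05 p [608.9  55.5  53.7] j [-0.87  0.83  1.1   1.82 -0.86  1.06 -0.86] w 37.0 g 60.8 F [ 4.2 -4.   2.6] yang -82.1
[-0.70783672 -0.90993877  1.71252748] -2.312607765197754 -0.8647436015230797
```

The moment has risen to 1.7 N m, so the nut is at its hard stop. I release and lift out.

Call:
send_rows(
  moves=[
    [0,0,0,0,0,0,0],
    [-0.5,0,0,0,0,0,0],
    [-1,0,0,0,0,0,0],
    [-1,0,0,0,0,0,0],
    [-1,0,0,0,0,0,0],
    [-1,0,0,-2,0,0,0],
    [-1,0,0,-6,0,0,0],
    [-1,0,0,-11,0,0,0],
    [-1,0,0,-16,0,0,0],
    [-1,0,0,-21,0,0,0],
    [-1,0,0,-25,0,0,0],
    [-1,0,0,-25,0,0,0],
  ],
)

```text
t: 26.25
ee_pos: [609.8, 54.1, 310.5]
orientation: [0.0, 0.998, 0.065, 0.004]
wrist_force: [0.8, -0.8, -0.3]
width: 85.1
grip_force: 0.0
```

```bash
python3 - <<'E'
from h import *
np.set_printoptions(precision=1,suppress=True)
show()
def mark(n):
  c=vision.get_calibration("wrist"); b=vision.read_camera("wrist") if n is None else cv2.imread(n)
  return c,b
c,b=mark(None); e=proj(c,(608,56,115)); hsv=cv2.cvtColor(b,cv2.COLOR_BGR2HSV)
m=(((hsv[...,0]<8)|(hsv[...,0]>170))&(hsv[...,1]>80)&(hsv[...,2]>90)).astype(np.uint8)
n,l,st,ce=cv2.connectedComponentsWithStats(m)
for i in range(1,n):
  if st[i,4]>3 and np.hypot(*(ce[i]-e))<30: print("mark",ce[i]-e,st[i]); p=plane(c,ce[i],115)-[608,56,115]; print(np.degrees(np.arctan2(p[1],p[0])),p)
i0=cv2.imread("pics/scene0.png"); a=vision.read_camera("scene"); sc=vision.get_calibration("scene")
for im in(cv2.imread("pics/s3.png"),a): 
  for k,s in blobs(im,(6,190,190),(14,255,255),40):
    p=plane(sc,k,55)
    if abs(p[1]+330)<70 and s[4]<600: print("jar",k,s,p)
E
```

```text
t 26.25 p [609.8  54.1 310.5] j [-1.   0.6  1.4  1.5 -0.6  1.5 -1.1] w 85.1 g 0.0 F [ 0.8 -0.8 -0.3] yang -82.5
mark [ 8.6 -4.9] [259 151   8   7  23]
-52.571254093000796 [  7.7 -10.1   0. ]
jar [141.  233.5] [134 227  15  14 161] [ 486.7 -339.    55. ]
jar [140.9 233.4] [134 227  15  14 160] [ 486.2 -339.2   55. ]
```

```bash
python3 - <<'E'
from h import *
np.set_printoptions(precision=1,suppress=True)
sc=vision.get_calibration("scene")
a=cv2.resize(vision.read_camera("scene"),(400,300),interpolation=cv2.INTER_AREA); o=cv2.imread("pics/o8.png")[:,:400]
for th in(1.6,1.85):
  for y in(-100,100):
    q=np.radians(4.66); s=206
    h=np.array([608-100*np.cos(q),56-100*np.sin(q)]); out=np.array([np.cos(q),np.sin(q)]); lat=np.array([-np.sin(q),np.cos(q)])
    xy=h+out*s*np.cos(th)+lat*y; print(th,y,proj(sc,(*xy,121+s*np.sin(th)))/1.28)
d=cv2.absdiff(a,o).max(2)[80:180,150:240]
for row in d[::4,::3]: print(''.join('#' if v>35 else '.' for v in row))
E
```

```text
1.6 -100 [176.4 114.2]
1.6 100 [226.7  90.4]
1.85 -100 [169.1 105.8]
1.85 100 [218.5  83.1]
.....................#########
....................##########
....................###.#..###
....................##########
....................##########
....................##########
.................#########.##.
.................########.####
.................######....##.
................######........
.................####.........
..................###.........
..............................
.............................#
.............................#
.............................#
.............................#
..............................
..............................
..............................
......................#.......
..........................#...
..............................
..............................
..............................
```

The lid's left edge is unchanged at the fully open position, the jar has not moved and the nut is tight. I am handing the job in.

```bash
python3 -c "
from rig import r
print(r.close_job())"
```

```text
the job is handed in; nothing more can be done
None
```

The job is handed in (the call returned no verdict): the jar stands on the mat, the lid is open, the nut is at its hard stop (moment rose to 1.7 N m), and I saw nothing else out of place.

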